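# Hold the sprung lid of the sharpening machine at its inspection angle

### The job

Stop the disc sharpener and show its disc for inspection: with the lid still shut, press the red key (stop) right down and let it spring back up, then do the same with the blue key (unlock), one key at a time and never the green one (start). Then take the blue sprung lid by its wooden handle, lift it until its top is level with the orange pointer arm beside it, and finish while still holding it steady there with the gripper, since it springs shut if let go. Do not move the pointer, and leave the pepper mills and the jar alone.

Things in the scene. Friction and masses are not known exactly. Their poses are not given: they have to be found in the camera images.
- lid_handle (a point): Centre of the blue lid's wooden handle, a round bar 20 mm thick, 130 mm long along y, on thin brackets 60 mm either side. Lid shut: 169 mm above the work surface, 39 mm above the lid's top, 15 mm in front of its edge. Axes turn with the lid: x towards the hinge, parallel to the lid's top; z out of the top. In them the hinge line lies 240 mm towards +x, 75 mm towards -z.
- lid_hinge (a point): Middle of the lid's hinge line, along the lid's y axis at the far side of the white sharpening machine, 94 mm above the work surface. The machine is a fixed box 250 x 230 x 90 mm; the lid is a blue cover 225 x 210 x 36 mm on it. Axes turn with the lid.
- lid (a joint): Angle of the lid in rad: 0 shut, growing as the handle side swings up and back about the hinge; it can go to 1.3. A spring pulls it shut: about 4 N at the handle to start lifting, 7 to 9 N at the marked angle; let go, it falls shut. Lid mass about 0.35 kg.
- pointer_tip (a point): Top of the tip of the orange pointer: a thin arm 225 mm long at the machine's left (+y) side, on the lid's hinge axis, 30 mm outside the lid's left side. Its top edge lies in the plane where the lid's top should come. Its axes are parallel to those of lid_handle when the lid is at the marked angle.
- pointer (a joint): Angle of the orange pointer in rad, counted like that of the lid (0 would be level, along the top of the shut lid): the marked angle, between 0.35 and 0.75. It stays put by friction and must not be moved.
- red_key_top (a point): The red push key: top centre of its round red cap, 30 mm across. The three keys stand 58 mm apart in a row on the station; which colour is in which place varies. This one is stop.
- blue_key_top (a point): The blue push key: top centre of its round blue cap, 30 mm across. The three keys stand 58 mm apart in a row on the station; which colour is in which place varies. This one is unlock.
- green_key_top (a point): The green push key: top centre of its round green cap, 30 mm across. The three keys stand 58 mm apart in a row on the station; which colour is in which place varies. This one is start: leave it.
- red_key (a joint): Travel of the red key in m: 0 up, 0.006 fully down; a spring pushes it back up; fully down takes about 5 N.
- blue_key (a joint): Travel of the blue key in m: 0 up, 0.006 fully down; a spring pushes it back up; fully down takes about 5 N.
- green_key (a joint): Travel of the green key in m: 0 up, 0.006 fully down; a spring pushes it back up; fully down takes about 5 N.
- station: Grey fixed control station under the keys, 100 x 190 x 35 mm, origin at the centre of its underside; the row of keys runs along its y axis.
- mill_pale: Bystander: loose pale wooden pepper mill, 54 mm across, 172 mm tall, standing; origin at the centre of its foot.
- mill_dark: Bystander: loose dark wooden pepper mill, 54 mm across, 172 mm tall, standing; origin at the centre of its foot.
- paste_jar: Bystander: loose small jar with a yellow cap, 60 mm across, 60 mm tall; origin at the centre of its foot.

How it is judged:
By the outcome, as a careful person would: the job done as asked, in the order asked, and still so for the second after the job is handed in, while the arm keeps its last pose, push and grip.
It also fails if it takes over 51 s, if anything falls off the work surface, if the arm or the gripper's body presses on something with over 40 N, if the wrist force passes 120 N, or if a joint passes its speed limit or range.

### The arm

A 6-joint arm with a two-finger parallel gripper is mounted at the origin on the work surface. World frame = base frame: x ahead of the robot, y to its left, z up, the work surface at z = 0. Lengths are in m, angles in rad, forces in N, time in s.
With the tool pointing down it reaches from about 0.35 to 0.725 m from the base axis. Payload 6 kg.
Tool frame: the origin (TCP) lies on the centre line of the jaws, within the pads' length; the fingertips stand arm.nose_length ahead of it and the grasp point (between the pads) is the TCP (arm.nose_length is the distance from the TCP to the fingertips, in m); z points along the fingers, y is the line along which they close (so a half turn about z gives the same grasp; the last joint's range is limited). The gripper opens to 85 mm and grips with 20 to 120 N. Pads are 22 mm wide; open, the fingers measure 114 mm over their backs; the gripper's body (76 mm by 85 mm) begins 54 mm behind the grasp point. The pads swing forward as they close: fully open they stand 13 mm farther back than shut.
Start: joints at [-0.769, 0.04, 0.085, 0, -1.615, -0.334], TCP at [0.271, -0.536, 0.25] pointing down, gripper open.
Joint ranges: [-2.56, 2.56], [-1.29, 2.01], [-1.08, 1.49], [-3.29, 1.98], [-2.81, -0.18], [-2.99, 2.99]. Speed limits (rad/s): [2.57, 2.57, 3.01, 3.14, 3.14, 3.14].

### API

Orientations are given as a rotation vector (axis times angle).
In Python, from workcell import arm gives the robot as it stands.
- The arm moves only by the tool move_arm, never from a script. Its argument "plan" is a list of rows, each a list of 5 numbers: the closure, from 0 (fully open) to 1 (shut), then the shift along the world's x, y, z in m, then the turn about the world's z in rad. A call has 1 to 10 rows; each row is the pose to reach, as a shift and turn from the pose commanded when the call began; what a row does not reach only later rows make up. A row lasts 1/10 s, in which the tool goes at most 50 mm and 8.59 degrees, less where a joint would pass 70% of its speed; a pose out of reach is approached as far as the arm can. A call with a gripper value outside its range is refused whole. The fingers move at their own pace and stop on an object; "grip_force" is the grip in N (left out, the last holds). Time passes only in rows, so rows that repeat a pose let the fingers close. It gives the time, the measured TCP pose, the force, the opening and the grip force at its end, in the units of the state.
- arm.get_obs(): the state, without advancing time (a new reading comes with each control period).
- arm.camera(name): name is "scene" or "top" or "wrist"; returns a dict with "color" (400x640x3 uint8, blue, green, red), "intrinsics" (3x3 intrinsics, pixels), "D" ([k1, k2, p1, p2, k3] as OpenCV has them; the pictures are not rectified), "eye" and "attitude" of the camera in the world. Camera axes: x right, y up, looking along -z (the intrinsics and any distortion apply to the point x, -y, -z); pixel columns grow to the right and rows downward; lengths in m; the calibration is good to about 2 mm. A picture is of the moment at which its call begins. There is no depth.
- arm.close_job(): hands the job in; it is judged then, once.
The state is a dict: "t": time; "joint_pos": joint angles; "joint_vel": joint speeds; "joint_efforts": joint torques, N m; "position": TCP position; "ee_rot": TCP orientation; "ft_force": force on the tool from outside, world axes, zero at the start; "moment": the same for the moment, N m; "width": opening from 0.0 (shut) to 1.0 (fully open); "finger_force": force on a finger pad.
Only numpy, scipy, OpenCV 4.12 (cv2) and the standard library are available. Lean on these libraries where they do the work, as an engineer would, in place of code of your own. Each camera call takes 0.05 s, during which the arm holds its last target. There are 200 camera calls.

## Working session

There is one attempt and no reset: what is moved stays moved. The work goes in short steps, Python scripts to look and compute and a tool call to move; the robot and the scene stay as the last step left them, time stands still between calls to the robot, and variables do not carry over. Pictures are saved under pics/ and viewed, at most 10 in all, crops included, and the job is handed in when it is done.

Besides the shell and the picture viewer there is one more tool, called after "Call:" by a JSON object that holds its "fn" and its "kwargs". move_arm: Moves the arm, as the interface text tells. Its arguments: {"type":"object","properties":{"plan":{"type":"array"},"grip_force":{"type":"number"}},"required":["plan"]}

```bash
mkdir -p pics; ls
cat > h.py <<'E'
import numpy as np, cv2, pickle
from scipy.spatial.transform import Rotation as R
from workcell import arm
def snap(n,f):
    c=arm.camera(n); cv2.imwrite(f'pics/{f}.png',c['color']); pickle.dump(c,open(f'{f}.pkl','wb')); return c
def att(c):
    a=np.array(c['attitude'],float)
    return a if a.shape==(3,3) else R.from_rotvec(a).as_matrix() if a.size==3 else R.from_quat(a).as_matrix()
def ray(c,uv):
    p=cv2.undistortPoints(np.array([[uv]],float),np.array(c['intrinsics']),np.array(c['D'])).ravel()
    return np.array(c['eye']),att(c)@np.array([p[0],-p[1],-1])
def at_z(c,uv,z):
    e,d=ray(c,uv); return e+d*(z-e[2])/d[2]
def proj(c,P):
    q=(np.atleast_2d(P)-np.array(c['eye']))@att(c)*[1,-1,-1]
    return cv2.projectPoints(q,np.zeros(3),np.zeros(3),np.array(c['intrinsics']),np.array(c['D']))[0].reshape(-1,2)
def tri(c1,u1,c2,u2):
    a,d=ray(c1,u1);b,e=ray(c2,u2); s=np.linalg.lstsq(np.c_[d,-e],b-a,rcond=None)[0]
    p,q=a+s[0]*d,b+s[1]*e; return (p+q)/2,np.linalg.norm(p-q)
E
python3 - <<'E'
from h import *
for n in('scene','top'):
    c=snap(n,n); print(n,c['eye'],c['attitude'])
print(arm.get_obs(),arm.nose_length)
E
```

```text
pics
scene [ 1.26053505 -0.55177021  0.70615533] [0.93246369 0.40364741 0.771623  ]
top [0.43658419 0.0683618  1.54683557] [ 0.0854534  -0.08855356 -1.55984459]
{'t': 0.1, 'joint_pos': array([-7.69317668e-01,  4.07766343e-02,  8.39391029e-02, -3.97028962e-04,
       -1.61548951e+00, -3.33699580e-01]), 'joint_vel': array([-0.00171886, -0.00159552,  0.0017903 ,  0.00234311,  0.0012291 ,
        0.00153982]), 'joint_efforts': array([-4.86295976e-03, -3.69346547e+01,  3.48285484e+01,  6.95149049e+00,
       -4.46702004e-03,  3.64109417e-05]), 'position': array([ 0.27049812, -0.5352846 ,  0.24938244]), 'ee_rot': array([ 7.28017857e-01, -3.05557195e+00, -2.36200981e-03]), 'ft_force': array([ 0.53993624, -0.55570635,  0.51949489]), 'moment': array([ 0.0304147 ,  0.01114636, -0.00589016]), 'finger_force': 0.0, 'width': 1.0015177505037458} 0.019
```

View pics/scene.png

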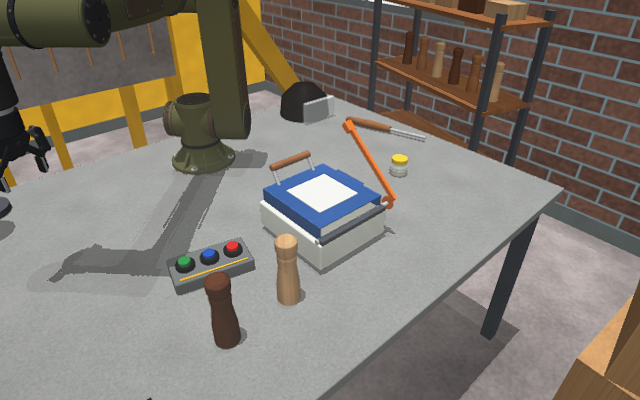

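View pics/top.png

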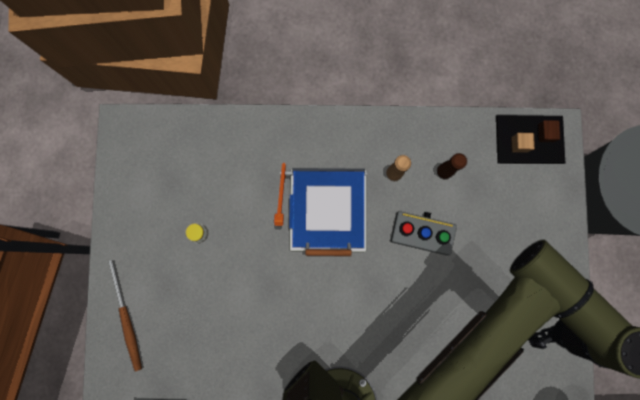

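Scene: keys green (184,262), blue (208,254), red (232,246); handle from (271,166) to (312,154); pointer tip near (348,125), pivot near (388,202). Top: red (407,229), blue (426,233), green (444,237), handle (306–351,253), pointer from (284,166) to (279,222).

```bash
cat > m.py <<'E'
from h import *
s,t=[pickle.load(open(f+'.pkl','rb')) for f in('scene','top')]
def blob(c,lo,hi,box,mx=1e9):
    h=cv2.cvtColor(c['color'],cv2.COLOR_BGR2HSV); m=cv2.inRange(h,np.array(lo),np.array(hi))
    x0,y0,x1,y1=box; k=np.zeros_like(m);k[y0:y1,x0:x1]=m[y0:y1,x0:x1]
    ys,xs=np.nonzero(k); return xs,ys
rng={'red':((0,150,80),(8,255,255)),'blue':((105,120,60),(125,255,255)),'green':((45,100,60),(85,255,255))}
bt={'red':(398,219,417,240),'blue':(417,223,435,244),'green':(435,227,454,248)}
bs={'red':(222,236,243,258),'blue':(198,244,219,265),'green':(174,252,195,274)}
for k in rng:
    a=blob(t,*rng[k],bt[k]);b=blob(s,*rng[k],bs[k])
    ua=(a[0].mean(),a[1].mean());ub=(b[0].mean(),b[1].mean())
    print(k,len(a[0]),len(b[0]),ua,ub,tri(t,ua,s,ub))
br=((3,90,40),(16,255,220))
a=blob(t,*br,(300,246,360,262));b=blob(s,*br,(265,148,318,172))
for c,(x,y) in((t,a),(s,b)): print('handle',len(x),x.min(),x.max(),x.mean(),y.mean())
print(tri(t,(a[0].mean(),a[1].mean()),s,(b[0].mean(),b[1].mean())))
for z in (.169,): print(at_z(t,(a[0].mean(),a[1].mean()),z), [at_z(t,u,z) for u in((306,252.5),(351,253.5))])
print('tip',tri(t,(279,222),s,(348,124)),'piv',tri(t,(284,166),s,(388,202)))
for n,c,box in(('t',t,(270,155,292,235)),('s',s,(335,110,402,215))):
    x,y=blob(c,(5,180,120),(16,255,255),box); print(n,len(x),x.min(),x.max(),y.min(),y.max())
for n,c,bx,f in(('t',t,(255,150,475,270),3.6),('s',s,(250,100,420,225),4.7)):
    cv2.imwrite(f'pics/crop_{n}.png',cv2.resize(c['color'][bx[1]:bx[3],bx[0]:bx[2]],None,fx=f,fy=f,interpolation=cv2.INTER_CUBIC))
E
python3 m.py
```

```text
red 82 100 (np.float64(407.2682926829268), np.float64(227.79268292682926)) (np.float64(231.84), np.float64(245.96)) (array([ 0.5418594 , -0.2037803 ,  0.05218447]), np.float64(0.0006814920499267169))
blue 83 109 (np.float64(425.65060240963857), np.float64(232.34939759036143)) (np.float64(208.27522935779817), np.float64(253.4954128440367)) (array([ 0.52833594, -0.2604677 ,  0.0517323 ]), np.float64(0.0008192812246109135))
green 77 117 (np.float64(443.97402597402595), np.float64(236.55844155844156)) (np.float64(183.8803418803419), np.float64(261.11965811965814)) (array([ 0.51576285, -0.31682536,  0.0524513 ]), np.float64(0.0007827251271554526))
handle 279 305 351 327.7741935483871 252.40860215053763
handle 269 270 309 289.14126394052045 160.35687732342006
(array([0.46144069, 0.04167306, 0.16788592]), np.float64(0.0018168166846088513))
[0.46196265 0.04242268 0.169     ] [array([0.4611436, 0.1037926, 0.169    ]), array([ 0.45947155, -0.0230786 ,  0.169     ])]
tip (array([0.54161708, 0.17642346, 0.2625653 ]), np.float64(0.0071858624462030575)) piv (array([0.71710032, 0.17116172, 0.10427548]), np.float64(0.010438872303164287))
t 217 275 284 164 224
s 347 343 395 120 208
```

View pics/crop_s.png

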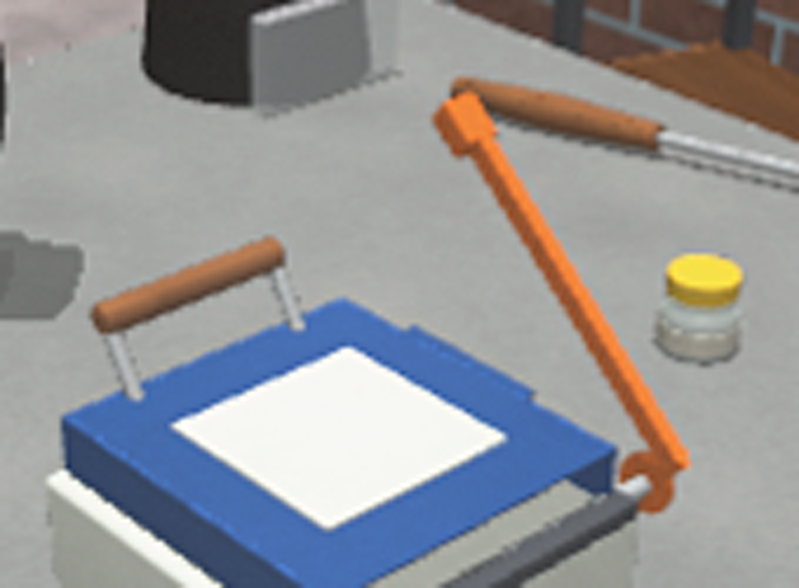

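View pics/crop_t.png

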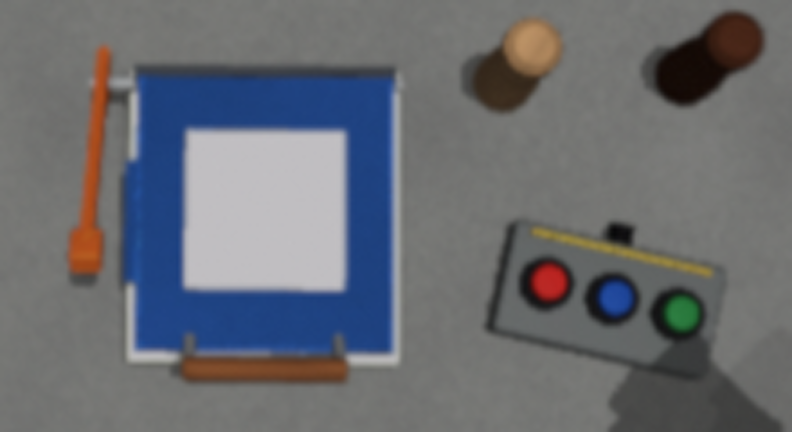

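Crops show the pointer bar's tip block at scene px about (349,126), its hinge at (388,203), and the machine almost aligned with the world axes. The keys come out at z 0.052 with 58 mm spacing and the handle at z 0.168, as they should. Moving above red now.

Call:
{"fn": "move_arm", "kwargs": {"plan": [[1,0.27,0.33,-0.08,1.09],[1,0.27,0.33,-0.08,1.09],[1,0.27,0.33,-0.08,1.09],[1,0.27,0.33,-0.08,1.09],[1,0.27,0.33,-0.08,1.09],[1,0.27,0.33,-0.08,1.09],[1,0.27,0.33,-0.08,1.09],[1,0.27,0.33,-0.08,1.09],[1,0.27,0.33,-0.08,1.09],[1,0.27,0.33,-0.08,1.09]], "grip_force": 40}}

```text
t: 1.1
position: [0.5418, -0.2021, 0.1678]
ee_rot: [2.211, -2.23, -0.005]
ft_force: [-0.2, 0.2, -0.4]
width: -0.0
finger_force: 0.0
```

Run:
```python
from h import *
c=snap('wrist','w1'); o=arm.get_obs(); print(o['position'],o['ee_rot'],o['ft_force'],o['width'],c['eye'])
P=np.array([[.542,-.204,.052],[.528,-.2605,.052],[.516,-.317,.052]]); print(proj(c,P))
# pointer angle: right edge of bar in scene crop -> plane y
s=pickle.load(open('scene.pkl','rb'))
for y0 in(.17,.177,.184):
    q=[]
    for u in((495,135),(686,455),(487,143),(655,462)):
        e,d=ray(s,(250+(u[0]+.5)/4.7-.5,100+(u[1]+.5)/4.7-.5)); q.append(e+d*(y0-e[1])/d[1])
    print(y0,[np.round(x,4) for x in q],[np.arctan2(a[2]-b[2],b[0]-a[0]) for a,b in((q[0],q[1]),(q[2],q[3]))])
```

```text
[ 0.5409919  -0.20366733  0.1686863 ] [ 2.20916473 -2.23141775 -0.00359015] [-0.23404362 -0.43338006 -0.00620858] 0.0010398685534086269 [ 0.54078569 -0.2694366   0.29127899]
[[315.89695327 202.08243841]
 [336.49797606 118.18665982]
 [356.16530684  25.02085187]]
0.17 [array([0.5788, 0.17  , 0.2649]), array([0.7335, 0.17  , 0.1297]), array([0.573 , 0.17  , 0.2581]), array([0.7132, 0.17  , 0.115 ])] [np.float64(0.7181659253557228), np.float64(0.7954937071039)]
0.177 [array([0.5721, 0.177 , 0.2606]), array([0.7284, 0.177 , 0.1241]), array([0.5663, 0.177 , 0.2537]), array([0.7079, 0.177 , 0.1092])] [np.float64(0.718165925355723), np.float64(0.7954937071038994)]
0.184 [array([0.5655, 0.184 , 0.2563]), array([0.7232, 0.184 , 0.1185]), array([0.5596, 0.184 , 0.2494]), array([0.7026, 0.184 , 0.1035])] [np.float64(0.7181659253557225), np.float64(0.7954937071038999)]
```

View pics/w1.png

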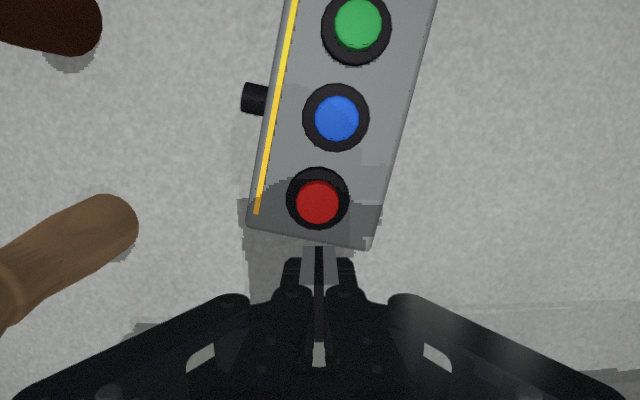

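Wrist view: red cap at (317,202), blue (337,118), green (358,23), all within 2 px of where I predicted. Pressing red.

Call:
{"fn": "move_arm", "kwargs": {"plan": [[1,0.001,0,-0.05,0],[1,0.001,0,-0.085,0],[1,0.001,0,-0.092,0],[1,0.001,0,-0.097,0],[1,0.001,0,-0.1,0],[1,0.001,0,-0.103,0],[1,0.001,0,-0.103,0]]}}

```text
t: 1.85
position: [0.5425, -0.2064, 0.0701]
ee_rot: [-2.206, 2.235, -0.005]
ft_force: [-3.5, -1.4, 6.3]
width: -0.001
finger_force: 3.6
```

Call:
{"fn": "move_arm", "kwargs": {"plan": [[1,0,0,-0.002,0],[1,0,0,-0.004,0],[1,0,0,-0.004,0]]}}

```text
t: 2.15
position: [0.5427, -0.2065, 0.0698]
ee_rot: [-2.207, 2.234, -0.008]
ft_force: [-13.7, 5.3, 25.1]
width: 0.002
finger_force: 12.2
```

Hard stop reached (25 N), so red is fully down. Up, over to blue.

Call:
{"fn": "move_arm", "kwargs": {"plan": [[1,0,0,0.02,0],[1,0,0,0.06,0],[1,-0.013,-0.056,0.06,0],[1,-0.013,-0.056,0.06,0],[1,-0.013,-0.056,0.06,0],[1,-0.013,-0.056,0.06,0]]}}

```text
t: 2.75
position: [0.5287, -0.2613, 0.1231]
ee_rot: [-2.206, 2.236, 0.0]
ft_force: [-0.6, 0.5, -0.1]
width: 0.001
finger_force: 0.0
```

Run:
```python
from h import *
c=snap('wrist','w2'); s=snap('scene','s2'); print(arm.get_obs()['position'])
P=np.array([[.542,-.204,.052],[.528,-.2605,.052],[.516,-.317,.052]]); print(proj(c,P))
cv2.imwrite('pics/w2c.png',np.vstack([c['color'][0:300],cv2.resize(s['color'][215:300,150:270],(640,300))[:, :]]))
```

```text
[ 0.52879227 -0.26076922  0.12302783]
[[296.42126393 313.80849675]
 [317.78537049 227.25295787]
 [338.85670697 126.51118152]]
```

View pics/w2c.png

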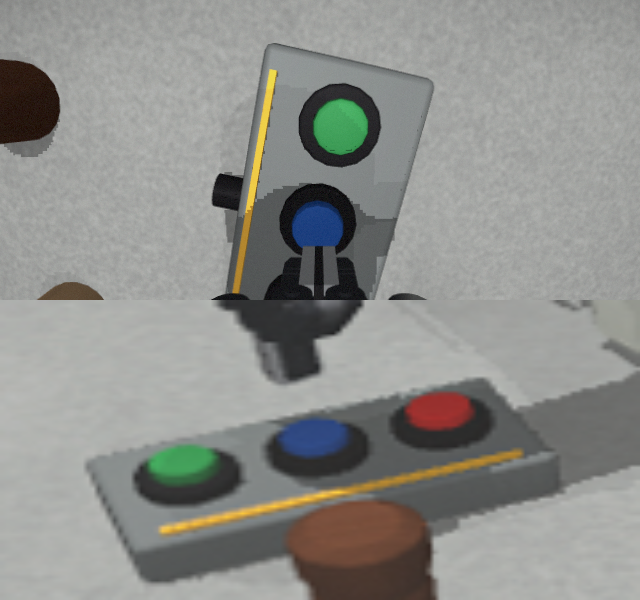

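The blue cap is under the fingers at (318,227) and red is back up. Pressing blue, releasing, and rising.

Call:
{"fn": "move_arm", "kwargs": {"plan": [[1,0,0,-0.04,0],[1,0,0,-0.048,0],[1,0,0,-0.053,0],[1,0,0,-0.057,0],[1,0,0,-0.06,0],[1,0,0,-0.06,0]]}}

```text
t: 3.45
position: [0.5285, -0.2612, 0.0697]
ee_rot: [2.208, -2.233, 0.002]
ft_force: [-17.0, 12.7, 28.1]
width: -0.0
finger_force: 14.2
```

Call:
{"fn": "move_arm", "kwargs": {"plan": [[1,0,0,0.04,0],[1,0,0,0.09,0],[0.5,0,0,0.14,0],[0,0,0,0.19,0],[0,-0.04,0.1,0.19,0],[0,-0.067,0.302,0.19,0],[0,-0.067,0.302,0.19,0],[0,-0.067,0.302,0.19,0],[0,-0.067,0.302,0.19,0],[0,-0.067,0.302,0.19,0]]}}

```text
t: 4.45
position: [0.4627, 0.0322, 0.2548]
ee_rot: [-2.206, 2.235, -0.002]
ft_force: [0.8, 0.7, 0.5]
width: 0.998
finger_force: 0.0
```

Call:
{"fn": "move_arm", "kwargs": {"plan": [[0,0,0,0,0],[0,0,0,0,0],[0,0,0,0,0]]}}

```text
t: 4.75
position: [0.4636, 0.03, 0.254]
ee_rot: [-2.206, 2.236, -0.001]
ft_force: [0.2, -0.9, -0.7]
width: 1.0
finger_force: 0.0
```

Run:
```python
from h import *
c=snap('wrist','w3'); o=arm.get_obs(); print(o['position'],o['ee_rot'],o['width'])
print(proj(c,np.array([[.461,.042,.169],[.461,-.023,.169],[.461,.107,.169]])))
```

```text
[0.46364023 0.02960725 0.2537996 ] [-2.20527122e+00  2.23725701e+00 -7.40993202e-04] 1.0018349548672514
[[321.26651538 236.98069499]
 [320.01258696 130.17389862]
 [322.30926638 327.62559826]]
```

View pics/w3.png

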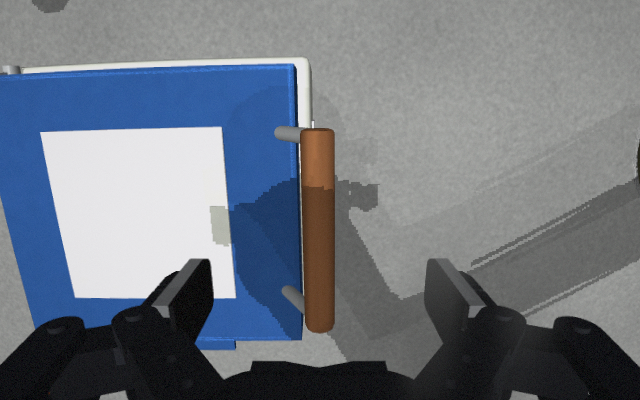

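Handle runs from (318,129) to (319,331), within 2–3 px of predictions and centred between the jaws. Descend and grip.

Call:
{"fn": "move_arm", "kwargs": {"plan": [[0,-0.001,0.011,-0.04,0],[0,-0.001,0.011,-0.075,0],[0,-0.001,0.011,-0.085,0],[0,-0.001,0.011,-0.085,0],[1,-0.001,0.011,-0.085,0],[1,-0.001,0.011,-0.085,0],[1,-0.001,0.011,-0.085,0],[1,-0.001,0.011,-0.085,0],[1,-0.001,0.011,-0.085,0],[1,-0.001,0.011,-0.085,0]], "grip_force": 60}}

```text
t: 5.8
position: [0.4639, 0.0416, 0.1692]
ee_rot: [-2.205, 2.233, -0.004]
ft_force: [7.3, 0.1, -0.9]
width: 0.215
finger_force: 58.5
```

Run:
```python
from h import *
o=arm.get_obs(); print(o['position'],o['width'],o['finger_force'],o['ft_force'])
r=np.hypot(.24,.075);
for th in(0,.1,.2,.3,.4,.5,.55,.6,.65,.7):
    x=.24-.24*np.cos(th)+.075*np.sin(th); z=.24*np.sin(th)+.075*np.cos(th)-.075
    print(th,round(x,4),round(z,4))
```

```text
[0.46385232 0.04164202 0.16920084] 0.2147190171741567 58.51809918880463 [ 7.2535888   0.09312537 -0.88750597]
0 0.0 0.0
0.1 0.0087 0.0236
0.2 0.0197 0.0462
0.3 0.0329 0.0676
0.4 0.0482 0.0875
0.5 0.0653 0.1059
0.55 0.0746 0.1144
0.6 0.0843 0.1224
0.65 0.0943 0.13
0.7 0.1048 0.137
```

Call:
{"fn": "move_arm", "kwargs": {"plan": [[1,0.004,0,0.012,0],[1,0.009,0,0.024,0],[1,0.014,0,0.035,0],[1,0.02,0,0.046,0],[1,0.026,0,0.057,0],[1,0.033,0,0.068,0],[1,0.04,0,0.078,0],[1,0.048,-0.001,0.088,0],[1,0.056,-0.001,0.097,0],[1,0.065,-0.001,0.106,0]]}}

```text
t: 6.8
position: [0.5241, 0.0415, 0.2745]
ee_rot: [2.206, -2.229, -0.011]
ft_force: [-22.7, 8.5, 11.9]
width: 0.212
finger_force: 58.5
```

Call:
{"fn": "move_arm", "kwargs": {"plan": [[1,0,0,0,0],[1,0,0,0,0],[1,0,0,0,0]]}}

```text
t: 7.1
position: [0.5244, 0.0415, 0.275]
ee_rot: [2.207, -2.23, -0.009]
ft_force: [-18.2, 7.8, 9.2]
width: 0.211
finger_force: 59.9
```

```bash
cat > ov.py <<'E'
from h import *
import sys
f=sys.argv[1]; s=snap('scene',f); t=snap('top',f+'t'); o=arm.get_obs(); p=o['position']
print(p,o['width'],o['finger_force'],o['ft_force'])
H=np.array([.7025,.039,.094])
from scipy.optimize import brentq
z=lambda th:.094+.24*np.sin(th)+.075*np.cos(th)
th=brentq(lambda a:z(a)-p[2],-.1,1.2); print('lid angle by z',th,'x expected',.7025-.24*np.cos(th)+.075*np.sin(th))
def L(th,x,y,zz): # lid coords from hinge
    return H+np.array([-x*np.cos(th)+zz*np.sin(th)+.011*y,y,x*np.sin(th)+zz*np.cos(th)])
F=4.7;x0,y0=250,85
im=cv2.resize(s['color'][y0:y0+127,x0:x0+170],None,fx=F,fy=F,interpolation=cv2.INTER_CUBIC)
def line(pts,col):
    q=proj(s,np.array(pts)); q=((q+.5-[x0,y0])*F-.5).astype(int); cv2.polylines(im,[q.reshape(-1,1,2)],False,col,1,cv2.LINE_AA)
for a,col in zip(map(float,sys.argv[2:]),((0,255,0),(255,0,255),(255,255,0))):
    line([L(a,.225,.135,.036),L(a,0,.135,.036)],col)       # pointer top, mid width
line([L(th,.225,-.105,.036),L(th,.225,.105,.036),L(th,0,.105,.036)],(0,255,255))  # lid top rim
cv2.imwrite(f'pics/{f}_ov.png',im)
E
python3 ov.py s3 .55 .62 .69
```

```text
[0.52440597 0.04150762 0.27498975] 0.2095093565587447 59.85108554363251 [-17.93174512   7.02360169   9.69775415]
lid angle by z 0.500623857450399 x expected 0.5279499783716097
```

View pics/s3_ov.png

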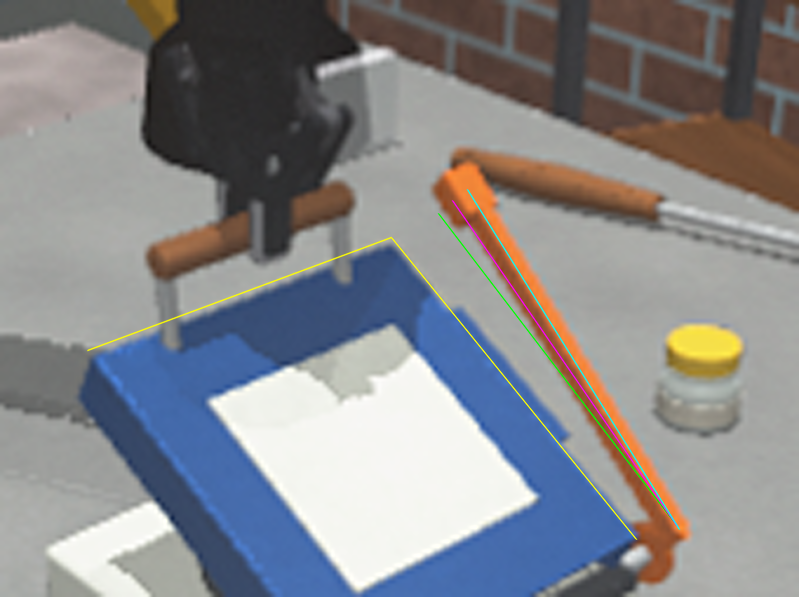

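The overlay shows the predicted lid rim (yellow, corner 392,237) slightly above the real corner (~396,244), so the bar has probably slipped a little in the pads. The pointer looks steeper than 0.69. I'll measure both angles the same way, from their long edges in the scene picture.

```bash
cat > ang.py <<'E'
from h import *
import sys
def edge(c,mask_ref,rows,xr,sense=1):
    """row-wise subpixel right edge: signal = projection on colour difference"""
    out=[]
    for r in rows:
        x0,x1=xr(r); seg=c['color'][r,x0:x1].astype(float); v=mask_ref(seg)
        if v is None: continue
        d=np.diff(v); k=np.argmin(d)             # steepest fall going right
        lo,hi=np.median(v[max(0,k-2):k+1].max()),np.median(v[k+2:k+5])
        m=(lo+hi)/2; i=k-1 if v[k]<m else k
        if i<0 or v[i]==v[i+1]: continue
        out.append((x0+i+(v[i]-m)/(v[i]-v[i+1]),r))
    return np.array(out)
def fit(pts):
    for _ in range(4):
        a=np.polyfit(pts[:,1],pts[:,0],1); e=pts[:,0]-np.polyval(a,pts[:,1]); pts=pts[abs(e)<max(.35,2*e.std())]
    return a,e.std(),pts
def angle(c,a,r0,r1,yaw):
    n=np.array([np.sin(-yaw),np.cos(yaw),0]); q=[]
    for r in(r0,r1):
        e,d=ray(c,(np.polyval(a,r),r)); q.append(e+d*(.17-n@e)/(n@d))
    v=q[1]-q[0]; return np.arctan2(-v[2],v@np.array([np.cos(yaw),np.sin(yaw),0]))
org=lambda s:s[:,2]-s[:,0]; blu=lambda s:s[:,0]-s[:,2]
f=sys.argv[1]; c=pickle.load(open(f+'.pkl','rb'))
def run(n,sig,p0,p1,skip):
    rows=[r for r in range(p0[1],p1[1]+1) if not skip[0]<=r<=skip[1]]
    xc=lambda r:p0[0]+(p1[0]-p0[0])*(r-p0[1])/(p1[1]-p0[1])
    pts=edge(c,sig,rows,lambda r:(int(xc(r))-5,int(xc(r))+7))
    a,e,g=fit(pts); print(n,len(pts),len(g),'rms',e.round(3),'ends',np.polyval(a,[p0[1],p1[1]]).round(2),[angle(c,a,p0[1],p1[1],y).round(4) for y in(-.02,-.01,0)])
run('pointer',org,(357,132),(393,190),(0,0))
g=[int(x) for x in sys.argv[2:8]]
run('lid',blu,g[:2],g[2:4],g[4:6])
E
python3 ang.py s3 334 140 380 194 147 179
```

```text
pointer 59 59 rms 0.129 ends [356.55 392.21] [np.float64(0.6824), np.float64(0.6909), np.float64(0.6992)]
lid 22 22 rms 0.134 ends [335.89 381.58] [np.float64(0.4512), np.float64(0.4611), np.float64(0.4709)]
```

Call:
{"fn": "move_arm", "kwargs": {"plan": [[1,0.003,0,0.006,0],[1,0.008,0,0.011,0],[1,0.013,0,0.016,0],[1,0.018,0,0.021,0],[1,0.023,0,0.025,0],[1,0.028,-0.001,0.029,0],[1,0.033,-0.001,0.032,0],[1,0.038,-0.001,0.035,0],[1,0.038,-0.001,0.035,0],[1,0.038,-0.001,0.035,0]]}}

```text
t: 8.2
position: [0.5634, 0.0415, 0.3096]
ee_rot: [2.209, -2.231, -0.008]
ft_force: [-12.8, 8.8, 6.1]
width: 0.207
finger_force: 59.0
```

```bash
python3 ov.py s4 .69
```

```text
[0.56329904 0.04150794 0.30950169] 0.20910569714033123 58.952990770339966 [-12.0642654    9.54846957   4.07540736]
lid angle by z 0.7266320366859963 x expected 0.572946830892843
```

View pics/s4_ov.png

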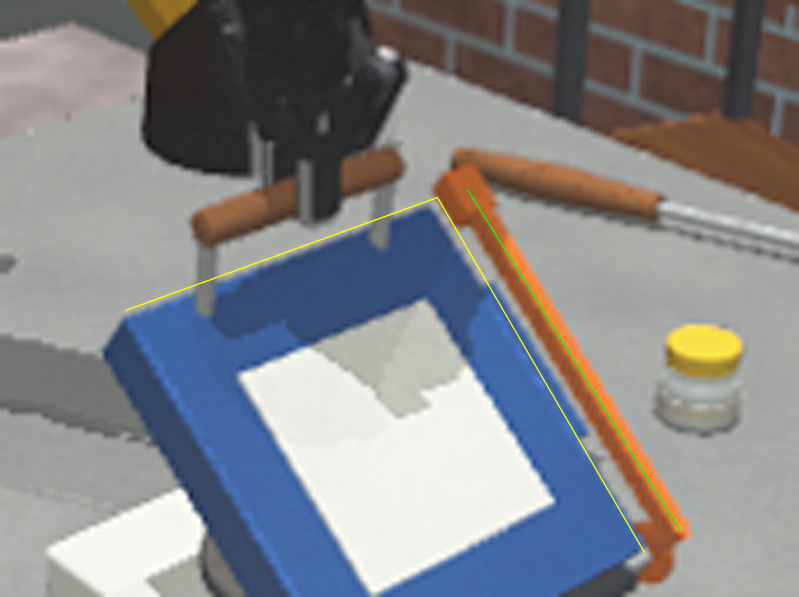

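The lid is close to the pointer now: its left rim runs from (440,205) to (642,540) in the crop. Measuring the angle.

```bash
python3 ang.py s4 343 130 384 195 144 181
```

```text
pointer 59 59 rms 0.138 ends [356.54 392.21] [np.float64(0.682), np.float64(0.6905), np.float64(0.6989)]
  return _methods._mean(a, axis=axis, dtype=dtype,
  ret = ret.dtype.type(ret / rcount)
Traceback (most recent call last):
  File "ang.py", line 33, in <module>
    run('lid',blu,g[:2],g[2:4],g[4:6])
    ~~~^^^^^^^^^^^^^^^^^^^^^^^^^^^^^^^
  File "ang.py", line 30, in run
    a,e,g=fit(pts); print(n,len(pts),len(g),'rms',e.round(3),'ends',np.polyval(a,[p0[1],p1[1]]).round(2),[angle(c,a,p0[1],p1[1],y).round(4) for y in(-.02,-.01,0)])
          ~~~^^^^^
  File "ang.py", line 17, in fit
    a=np.polyfit(pts[:,1],pts[:,0],1); e=pts[:,0]-np.polyval(a,pts[:,1]); pts=pts[abs(e)<max(.35,2*e.std())]
TypeError: expected non-empty vector for x
```

```bash
sed -i 's/blu=lambda s:s\[:,0\]-s\[:,2\]/blu=lambda s:np.maximum(s[:,0]-s[:,2],8)/; s/    for _ in range(4):/    from scipy.stats import theilslopes\n    t=theilslopes(pts[:,0],pts[:,1]); pts=pts[abs(pts[:,0]-t[0]*pts[:,1]-t[1])<1]\n    for _ in range(4):/' ang.py; python3 ang.py s4 343 130 384 195 144 181;python3 ang.py s3 334 140 380 194 147 179
```

```text
pointer 59 59 rms 0.138 ends [356.54 392.21] [np.float64(0.682), np.float64(0.6905), np.float64(0.6989)]
lid 28 27 rms 0.131 ends [341.97 383.39] [np.float64(0.6528), np.float64(0.6619), np.float64(0.6709)]
pointer 59 59 rms 0.129 ends [356.55 392.21] [np.float64(0.6824), np.float64(0.6909), np.float64(0.6992)]
lid 22 22 rms 0.136 ends [335.74 381.51] [np.float64(0.4499), np.float64(0.4599), np.float64(0.4696)]
```

Call:
{"fn": "move_arm", "kwargs": {"plan": [[1,0.003,0.001,0.002,0],[1,0.006,0.001,0.004,0],[1,0.006,0.001,0.004,0],[1,0.006,0.001,0.004,0],[1,0.006,0.001,0.004,0]]}}

```text
t: 8.8
position: [0.5694, 0.0415, 0.3138]
ee_rot: [2.208, -2.232, -0.006]
ft_force: [-11.9, 5.8, 5.0]
width: 0.211
finger_force: 58.8
```

```bash
python3 ov.py s5 .69;  python3 ang.py s5 344 129 384 195 143 181
```

```text
[0.56943079 0.04157833 0.31386195] 0.21204772222677074 58.77240478992462 [-11.82594311   5.41066211   5.71618196]
lid angle by z 0.7612943399225485 x expected 0.5804929396256574
pointer 59 58 rms 0.131 ends [356.49 392.23] [np.float64(0.6809), np.float64(0.6894), np.float64(0.6978)]
lid 28 28 rms 0.167 ends [343.16 383.56] [np.float64(0.6804), np.float64(0.6893), np.float64(0.6981)]
```

```bash
for k in "139 184" "140 181" "143 188" "141 179"; do python3 ang.py s5 344 129 384 195 $k | tail -1; done
python3 - <<'E'
from h import *
from scipy.optimize import least_squares
# coplanarity: solve hinge x,z so that lid rim at th matches line, then pointer top-far edge (y unknown 0.135+w)
c=pickle.load(open('s5.pkl','rb'))
def P(th,hx,hz,x,y,yaw=-.011):
    v=np.array([-x*np.cos(th)+.036*np.sin(th),y]); R2=np.array([[np.cos(yaw),-np.sin(yaw)],[np.sin(yaw),np.cos(yaw)]])
    q=R2@v; return np.array([hx+q[0],.0395+q[1],hz+x*np.sin(th)+.036*np.cos(th)])
def xs(th,hx,hz,y,rows):
    q=proj(c,np.array([P(th,hx,hz,x,y) for x in(0,.225)])); return np.interp(rows,q[::-1,1] if q[0,1]>q[1,1] else q[:,1],q[::-1,0] if q[0,1]>q[1,1] else q[:,0])
for hx in(.699,.7015,.704):
  for y,n,o in((.105,'lid',[(129,343.16),(195,383.56)]),(.139,'ptr',[(132,356.49),(190,392.23)])):
    r=least_squares(lambda p:[xs(p[0],hx,.094+p[1],y,a)-b for a,b in o],[.68,0],diff_step=1e-4); print(hx,n,r.x.round(4),r.cost.round(3))
E
```

```text
lid 21 21 rms 0.169 ends [343.13 383.54] [np.float64(0.6802), np.float64(0.6892), np.float64(0.6979)]
lid 25 25 rms 0.167 ends [343.13 383.56] [np.float64(0.6798), np.float64(0.6887), np.float64(0.6975)]
lid 21 21 rms 0.17 ends [343.16 383.53] [np.float64(0.6809), np.float64(0.6898), np.float64(0.6986)]
lid 28 28 rms 0.168 ends [343.15 383.58] [np.float64(0.6799), np.float64(0.6888), np.float64(0.6976)]
0.699 lid [0.6884 0.0072] 0.0
0.699 ptr [0.6888 0.0073] 0.0
0.7015 lid [0.6884 0.0051] 0.0
0.7015 ptr [0.6887 0.0052] 0.0
0.704 lid [0.6883 0.003 ] 0.0
0.704 ptr [0.6886 0.0031] 0.0
```

Lid and pointer agree in angle (0.688) and in plane. I'll check that it holds steady, then hand in.

Call:
{"fn": "move_arm", "kwargs": {"plan": [[1,0,0,0,0],[1,0,0,0,0],[1,0,0,0,0],[1,0,0,0,0],[1,0,0,0,0],[1,0,0,0,0],[1,0,0,0,0],[1,0,0,0,0]]}}

```text
t: 9.7
position: [0.5694, 0.0416, 0.3139]
ee_rot: [2.208, -2.232, -0.006]
ft_force: [-11.8, 5.0, 4.3]
width: 0.212
finger_force: 58.8
```

```bash
python3 ov.py s6 .69;  python3 ang.py s6 344 129 384 195 143 181
python3 - <<'E'
from h import *
a,b=[pickle.load(open(f+'.pkl','rb'))['color'].astype(int) for f in('scene','s6')]
for n,(x0,y0,x1,y1) in dict(mills=(200,235,305,350),jar=(385,150,415,182)).items(): print(n,abs(a-b)[y0:y1,x0:x1].mean())
E
```

```text
[0.56942841 0.04155218 0.3138414 ] 0.2064596836737969 58.77116560935974 [-11.49913749   5.58826548   5.65632538]
lid angle by z 0.7611259445086896 x expected 0.5804559176115868
pointer 59 58 rms 0.131 ends [356.49 392.23] [np.float64(0.6809), np.float64(0.6894), np.float64(0.6978)]
lid 28 28 rms 0.167 ends [343.15 383.56] [np.float64(0.6801), np.float64(0.6891), np.float64(0.6978)]
mills 0.9308212560386473
jar 0.7038194444444444
```

```bash
python3 -c "
from workcell import arm
print(arm.close_job())"
```

```text
the job is handed in; nothing more can be done
None
```

I pressed red, then blue, each fully down and released. The lid is held steady level with the pointer (both about 0.69 rad by the camera), green, the mills, the jar and the pointer were left alone, and the job is handed in.

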